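# Set the filter valve to the three-dot port and start the flush

## Task

On the filter's valve head, gently push the upright tab of the rotary selector round until it points squarely at the plate with three dots, and leave it there; only then press the flush button right down and let it come up again. Push and press with the fingertips or the outside of the fingers, never pinching the tab, and leave the sample nozzles standing where they are.

Things in the scene. Friction and masses are not known exactly. Their poses are not given: they have to be found in the camera images.
- valve: Valve head, fixed to the table: grey round body, flat collar on top 220 mm in diameter, upper face 60 mm above the table; three pipe stubs on its far side reach 138 mm from the axis, 55 mm high. Origin on the selector's vertical axis at the table's surface; z up. The blank plate lies on its -x side (towards the robot), the dotted plates 60 and 120 degrees to either side of that.
- selector (a joint): Angle of the rotary selector, rad, growing counter-clockwise from above; 0: tab at the blank plate; stops at -2.45 and 2.45, so it cannot pass the valve's +x side. Starts within 0.4 of 0. A black disc 110 mm in diameter, top 72 mm above the table (steel boss in the middle, 32 mm wide, to 80 mm), with one upright tab. About 3 N on the tab turns it; no clicks or spring: it stays where left.
- tab (a point): Middle of the tab's top edge, 53 mm from the selector's axis, 107 mm above the table. The tab is an upright radial bare-metal fin on the black disc, 10 mm thick, from 33 to 69 mm from the axis; the frame's -x axis points outward along it.
- aim (a point): A point that turns with the selector, straight out from the tab, 88 mm from the axis, at the radius of the plates' centres: where the tab points.
- plate3: The plate to select: white disc 33 mm in diameter, 3 mm thick, with three black dots 8 mm wide in a triangle, fixed flat on the collar, centre 88 mm from the axis, top 63 mm above the table. Plates with one, two, three and four dots lie in a different order each time; a fifth, nearest the robot, is blank. Origin at the centre of its underside.
- button (a joint): Travel of the flush button, m: 0 up, 0.006 fully down, spring return; about 5 N holds it right down. A grey round cap 34 mm wide in a black ring on a square grey box (70 by 70 mm, 30 mm high) fixed to the table. This box and a round steel gauge (72 mm wide, 35 mm high, with a dial face) stand on either side of the valve, either way round.
- button_top (a point): Centre of the button cap's top face, 46 mm above the table when up; z up.
- nozzle_cone: Loose bystander, to be left alone: grey ribbed cone on a wider foot, 42 mm wide, 64 mm tall, standing on the table. Origin at the centre of its foot.
- nozzle_white: Loose bystander, to be left alone: white nozzle with a pointed head, 40 mm wide, 68 mm tall, standing on the table. Origin at the centre of its foot.
- nozzle_cream: Loose bystander, to be left alone: cream ribbed cylinder, 56 mm wide, 78 mm tall, standing on the table. Origin at the centre of its foot.
- nozzle_black: Loose bystander, to be left alone: black ribbed nozzle on a flange, 38 mm wide, 60 mm tall, standing on the table. Origin at the centre of its foot.
- nozzle_yellow: Loose bystander, to be left alone: small yellow tapered sleeve, 36 mm wide, 50 mm tall, standing on the table. Origin at the centre of its foot.
- nozzle_wide: Loose bystander, to be left alone: wide cream ribbed drum, 68 mm wide, 62 mm tall, standing on the table. Origin at the centre of its foot.

How it is judged:
By the outcome, as a careful person would: the job done as asked, in the order asked, and still so for the second after the job is handed in, with the robot touching nothing.
It also fails if it takes over 58 s, if anything falls off the work surface, if the arm or the gripper's body presses on something with over 40 N, if the wrist force passes 120 N, or if a joint passes its speed limit or range.

## Robot

A 6-joint arm with a two-finger parallel gripper is mounted at the origin on the work surface. World frame = base frame: x ahead of the robot, y to its left, z up, the work surface at z = 0. Lengths are in mm, angles in rad, forces in N, time in s.
With the tool pointing down it reaches from about 400 to 925 mm from the base axis. Payload 12.5 kg.
Tool frame: the origin (TCP) lies at the very end of the fingers, on their centre line; the grasp point (between the pads) lies 19 mm behind it; x points along the fingers, y is the direction in which the jaws open and shut, and the axes are right-handed (so a half turn about x gives the same grasp; the last joint's range is limited). The gripper opens to 95 mm and grips with 3 to 60 N. Pads are 20 mm wide; open, the fingers measure 119 mm over their backs; the gripper's body (75 mm by 180 mm) begins 59 mm behind the grasp point.
Start: joints at [1.114, 0.491, 1.559, -0, 1.092, -0.106], TCP at [214.765, 586.961, 214.661] pointing down, gripper open.
Joint ranges: [-3.1, 3.1], [-0.84, 2.19], [0.05, 2.79], [-1.13, 4.28], [0.06, 2.93], [-2.69, 2.69]. Speed limits (rad/s): [2.22, 2.22, 2.79, 3.14, 3.14, 3.14].

## Interface

Orientations are given as [roll, pitch, yaw] about the fixed x, y, z axes, in that order (R = Rz(yaw) Ry(pitch) Rx(roll)).
In Python, from cell import * gives the robot as it stands.
- The arm moves only by the tool step_arm, never from a script. Its argument "steps" is a list of rows, each a list of 4 numbers: the shift along the tool's x, y, z in units of 50 mm (1.0 is 50 mm), then the turn about the tool's x in units of 8 degrees (1.0 is 8 degrees). A call has 1 to 20 rows; each row shifts and turns the commanded pose from where the row before left it, along the tool's axes as they then stand; what a row does not reach is not made up. A row lasts 1/8 s, in which the tool goes at most 62.5 mm and 10.7 degrees, less where a joint would pass 70% of its speed; a pose out of reach is approached as far as the arm can. A call is refused whole if a number of a shift passes 1 or a number of a turn 1, either way. A call with a gripper value outside its range is refused whole. "jaw" is the closure, from 0 (fully open) to 1 (shut), set as the call begins (left out, the last holds). The fingers move at their own pace and stop on an object; the grip force is fixed at half the most. Time passes only in rows, so rows that do not move let the fingers close. It gives the time, the measured TCP pose, the force and the opening at its end, in the units of the state.
- state(): the state, without advancing time (a new reading comes with each control period).
- read_camera(name): name is "side" or "top"; returns the picture (384x512x3 uint8, red, green, blue); there is no depth.
- camera_info(name): a dict with "mtx" (3x3 intrinsics, pixels), "eye" and "attitude" of the camera in the world. Camera axes: x right, y down, z forward; pixel columns grow to the right and rows downward; lengths in mm; the calibration is good to about 2 mm. A picture is of the moment at which its call begins. camera_info takes no time and is no camera call.
- job_done(): hands the job in, once; it reports no verdict.
The state is a dict: "t": time; "joints": joint angles; "qvel": joint speeds; "tau": joint torques, N m; "eef_pos": TCP position; "tcp_rot": TCP orientation; "ft_force": force on the tool from outside, world axes, zero at the start; "moment": the same for the moment, N m; "opening": opening from 0.0 (shut) to 1.0 (fully open).
Only numpy, scipy, OpenCV 4.12 (cv2) and the standard library are available. Lean on these libraries where they do the work, as an engineer would, in place of code of your own. Each camera call takes 0.05 s, during which the arm holds its last target.

## Working session

There is one attempt and no reset: what is moved stays moved. The work goes in short steps, Python scripts to look and compute and a tool call to move; the robot and the scene stay as the last step left them, time stands still between calls to the robot, and variables do not carry over. Pictures are saved under pics/ and viewed, and the job is handed in when it is done.

Besides the shell and the picture viewer there is one more tool, called after "Call:" by a JSON object that holds its "method" and its "body", one argument or row to a line. step_arm: Moves the arm, as the interface text tells. Its arguments: {"type":"object","properties":{"steps":{"type":"array","items":{"type":"array","items":{"type":"number"}}},"jaw":{"type":"number"}},"required":["steps"]}

```bash
ls; mkdir -p pics; python3 - <<'E'
from cell import *
import cv2
print(state())
for n in ("top","side"):
    print(n,camera_info(n))
    cv2.imwrite(f"pics/{n}0.png",read_camera(n)[:,:,::-1])
E
```

```text
pics
{'t': 0.0, 'joints': array([ 1.11443063e+00,  4.91583916e-01,  1.55946421e+00,  2.47548297e-05,
        1.09170626e+00, -1.05580507e-01]), 'qvel': array([-0.00016791, -0.00233299,  0.00132686,  0.00085797,  0.0010359 ,
       -0.00025466]), 'tau': array([ 1.46966773e-03, -6.12631989e+01, -2.58191925e+01,  6.93211821e-02,
        4.80166334e-02, -8.11672999e-05]), 'eef_pos': array([214.62194864, 586.72604454, 214.04153777]), 'tcp_rot': array([-1.69527265,  1.56963439, -2.04606927]), 'ft_force': array([ 0.74316514, -0.48032217,  0.06230987]), 'moment': array([ 0.05253778, -0.02356553,  0.04728374]), 'opening': 1.0028727667329822}
top {'mtx': array([[431.59065258,   0.        , 258.58917213],
       [  0.        , 431.59065258, 193.91044066],
       [  0.        ,   0.        ,   1.        ]]), 'eye': array([397.64421174, -12.48327238, 956.28262561]), 'attitude': array([-2.92626827e+00, -2.21028400e-03, -1.58566019e+00])}
side {'mtx': array([[357.51131897,   0.        , 254.18831679],
       [  0.        , 357.51131897, 190.79586339],
       [  0.        ,   0.        ,   1.        ]]), 'eye': array([ 443.54524612, -433.14425534,  615.50753061]), 'attitude': array([-2.41715803,  0.0036956 , -0.34919686])}
```

View pics/top0.png

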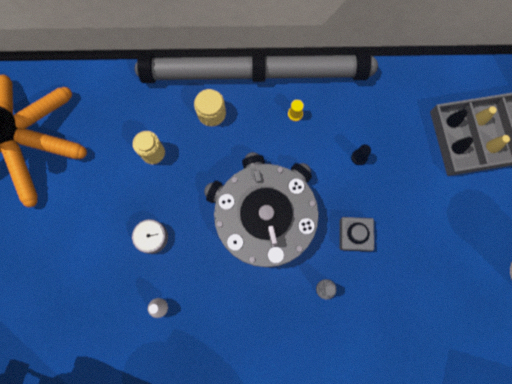

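View pics/side0.png

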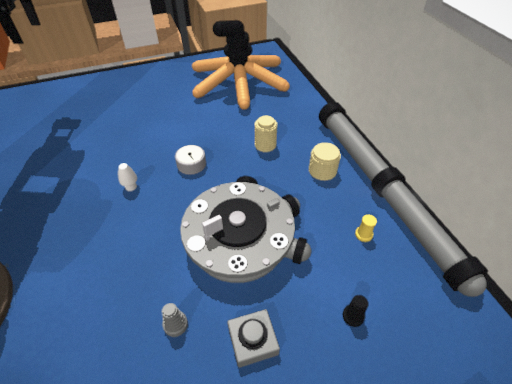

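```bash
cat > h.py <<'E'
import numpy as np, cv2
from scipy.spatial.transform import Rotation as R
from cell import *
def ray(n,u,v,z):
    c=camera_info(n); d=R.from_euler('xyz',c['attitude']).as_matrix()@np.linalg.inv(c['mtx'])@[u,v,1]
    return c['eye']+d*(z-c['eye'][2])/d[2]
def proj(n,p):
    c=camera_info(n); q=c['mtx']@R.from_euler('xyz',c['attitude']).as_matrix().T@(np.array(p)-c['eye']); return q[:2]/q[2]
def white(im,mn=40,mx=400):
    m=((im.min(2)>150)).astype(np.uint8)
    k,l,s,c=cv2.connectedComponentsWithStats(m); return [(c[i].round(1),s[i]) for i in range(1,k) if s[i][4]>mn]
E
python3 - <<'E'
from h import *
t=cv2.imread('pics/top0.png');s=cv2.imread('pics/side0.png')
a=cv2.resize(t[145:275,200:390],None,fx=4,fy=4,interpolation=2);b=cv2.resize(s[170:370,170:320],None,fx=3,fy=3,interpolation=2)
cv2.imwrite('pics/tc.png',a);cv2.imwrite('pics/sc.png',b)
for n,im in(('top',t),('side',s)):
    for c,st in white(im): print(n,c,st,ray(n,*c,63).round(1))
E
```

```text
top [295.8 185.6] [288 178  16  16 175] [609.9 -96.8  63. ]
top [225.8 201.2] [218 193  17  17 204] [578.2  52.1  63. ]
top [264.3 212.8] [260 207  12  12  86] [552.2 -28.7  63. ]
top [306.1 225.6] [298 218  17  17 175] [ 523.9 -115.4   63. ]
top [147.8 235.6] [132 220  32  32 777] [507.8 213.7  63. ]
top [272.  234.5] [269 226   8  18  78] [506.3 -43.9  63. ]
top [234.4 241.8] [226 233  17  18 221] [492.3  34.2  63. ]
top [275.3 254.8] [267 247  17  17 227] [464.4 -49.8  63. ]
top [152.8 309. ] [148 303  11  13 100] [360.3 197.8  63. ]
side [335.7  66.7] [ 290    0   99  146 4879] [1005.   406.4   63. ]
side [487.5  12.9] [ 442    0   70   40 1449] [1709.7  550.1   63. ]
side [138.5  29.7] [117   8  41  40 810] [488.5 860.1  63. ]
side [265.  120.4] [254 115  23  13 163] [714.6 238.4  63. ]
side [359.2 142.8] [333 114  51  57 455] [890.6  83.   63. ]
side [325.9 150.8] [311 143  30  17 366] [804.7  85.2  63. ]
side [381.8 146.3] [377 142   9   9  41] [933.2  54.2  63. ]
side [393.2 150.3] [387 143  15  14  72] [949.9  33.4  63. ]
side [189.3 154.5] [175 145  30  20 450] [508.3 181.2  63. ]
side [438.1 166.4] [433 157  11  19  73] [1011.4  -45.    63. ]
side [124.9 176.2] [118 163  15  28 294] [362.9 162.   63. ]
side [236.9 229.5] [ 181  182  114   92 5350] [545.  -53.2  63. ]
side [425.4 221.3] [391 183  69  78 703] [ 889.9 -159.5   63. ]
side [236.9 217. ] [229 211  16  13 162] [554.3 -25.2  63. ]
side [168.6 308.8] [162 303  15  13 125] [ 394.3 -162.5   63. ]
side [252.1 335.5] [228 310  51  51 936] [ 505.5 -247.8   63. ]
side [252.2 330.3] [243 321  20  20 306] [ 508.3 -240.5   63. ]
```

View pics/tc.png

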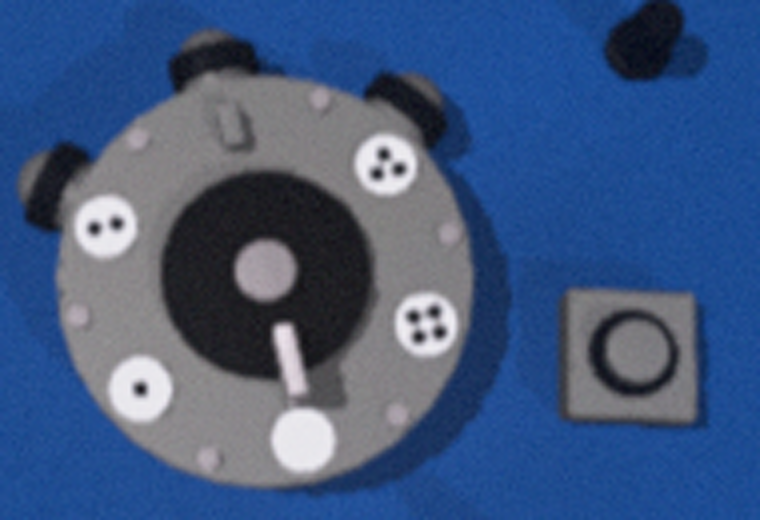

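View pics/sc.png

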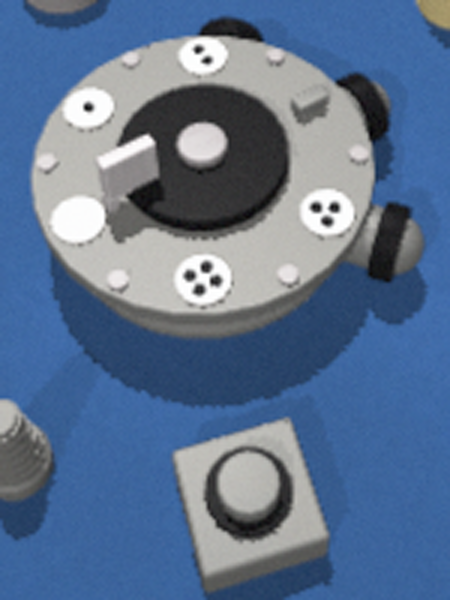

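```bash
python3 - <<'E'
from h import *
from scipy.optimize import least_squares
P=np.array([ray('top',*c,63)[:2] for c in [(275.3,254.8),(306.1,225.6),(295.8,185.6),(225.8,201.2),(234.4,241.8)]])
# order blank,4(+60),3(+120),2(-120),1(-60)
A=np.radians([180,240,300,60,120])
f=lambda x:(x[:2]+88*np.c_[np.cos(A+x[2]),np.sin(A+x[2])]-P).ravel()
r=least_squares(f,[540,-30,0]);print(r.x,r.fun.round(1))
c=r.x[:2];print('boss@80',ray('top',264.3,212.8,80))
print('plates rel r,ang',[(round(np.hypot(*(p-c)),1),round(np.degrees(np.arctan2(*(p-c)[::-1])),1)) for p in P])
im=cv2.imread('pics/top0.png'); m=im.min(2)>150
k,l,s,ce=cv2.connectedComponentsWithStats(m.astype(np.uint8))
i=l[234,272];ys,xs=np.where(l==i);Q=np.array([ray('top',x,y,107)[:2] for x,y in zip(xs,ys)])
print(len(Q),Q.mean(0),cv2.fitLine(Q.astype(np.float32),2,0,.01,.01).ravel())
q=Q.mean(0)-c;print('tab r',np.hypot(*q),'angle',np.degrees(np.arctan2(q[1],q[0]))-180-np.degrees(r.x[2]))
# button
g=im[215:255,338:380]
print('btn top',ray('top',359.5,233,46),'side',ray('side',252.2,330.3,46))
for n,u,v,z in (('cone',326,289,30),('black',361,155,30),('yellow',296,111,25)):print(n,ray('top',u,v,z))
for p in('cone',168.6,303,64),('black',360,300,60):print(p[0],'side',ray('side',*p[1:]))
E
```

```text
[ 5.50962905e+02 -3.15130998e+01  2.08874638e-01] [ 0.5  0.  -0.2  0.2 -0.1 -0.1 -0.   0.1 -0.2 -0.3]
boss@80 [549.2788866  -28.43263496  80.        ]
plates rel r,ang [(np.float64(88.5), np.float64(-168.1)), (np.float64(88.2), np.float64(-107.9)), (np.float64(88.0), np.float64(-47.9)), (np.float64(87.9), np.float64(71.9)), (np.float64(88.1), np.float64(131.8))]
78 [500.93680889 -42.41516365] [ 9.7806758e-01  2.0828769e-01  5.0093680e+02 -4.2415165e+01]
tab r 51.200247169123045 angle -359.6735274049769
btn top [ 508.86594885 -229.91802745   46.        ] side [ 510.27206666 -234.54802848   46.        ]
cone [ 394.09137185 -155.83109065   30.        ]
black [ 686.18570008 -248.48841948   30.        ]
yellow [ 795.73884588 -106.74436708   25.        ]
cone side [ 396.27034928 -153.35220266   64.        ]
black side [ 690.43310786 -253.66225559   60.        ]
```

```bash
cat >> h.py <<'E'
def tool():
    s=state(); M=R.from_euler('xyz',s['tcp_rot']).as_matrix(); return s,M
def need(p,az):
    # shift in tool axes (units of 50mm) to world p, and turn to make tool y at azimuth az (deg)
    s,M=tool(); d=M.T@(np.array(p)-s['eef_pos'])/50
    a=np.degrees(np.arctan2(M[1,1],M[0,1])); t=-((az-a+180)%360-180)/8
    print('t',s['t'],'pos',s['eef_pos'].round(1),'yaz',a.round(1),'j',s['joints'].round(2),'shift',d.round(3),'turn',round(t,2),'F',s['ft_force'].round(1))
E
python3 - <<'E'
from h import *
s,M=tool();print(M.round(3))
need([491.6,-16.5,214],-78);need([491.6,-16.5,214],102)
# side check
for n,u,v,z in [('boss',236.9,217,80)]: print(n,ray('side',u,v,z))
c=np.array([551,-31.5])
for a in(-168,-108,-48,72,132):
    p=[*(c+88*np.array([np.cos(np.radians(a)),np.sin(np.radians(a))])),63]; print(a,proj('side',p).round(1))
print(proj('side',[551,-31.5,80]),proj('top',[551,-31.5,80]))
im=cv2.imread('pics/side0.png'); k,l,st,ce=cv2.connectedComponentsWithStats((im.min(2)>200).astype(np.uint8))
for i in range(1,k):
  if st[i][4]>40:print(ce[i].round(1),st[i])
E
```

```text
[[-0.     0.344  0.939]
 [-0.001  0.939 -0.344]
 [-1.    -0.001 -0.   ]]
t 0.1 pos [214.7 586.7 214.1] yaz 69.9 j [ 1.11  0.49  1.56  0.    1.09 -0.11] shift [ 0.011 -9.426  9.348] turn 18.49 F [0.6 0.7 0.3]
t 0.1 pos [214.7 586.7 214.1] yaz 69.9 j [ 1.11  0.49  1.56  0.    1.09 -0.11] shift [ 0.011 -9.426  9.348] turn -4.01 F [0.6 0.7 0.3]
boss [550.84946492 -37.73037265  80.        ]
-168 [194.9 240.4]
-108 [236.4 260. ]
-48 [277.6 237.8]
72 [236.2 186.1]
132 [198.2 203.4]
[235.94712193 214.51015136] [265.77424533 211.95464603]
[487.8  12.7] [ 443    0   69   39 1408]
[188.9 154.1] [176 145  27  19 388]
[122.3 166.2] [119 163   8   7  44]
[237.2 188.1] [229 183  17  12 135]
[198.9 205.4] [191 199  17  14 166]
[236.6 217.1] [230 212  14  11 128]
[211.2 220.1] [202 215  19  11  78]
[278.5 240.1] [270 233  18  16 179]
[195.4 242.6] [186 235  19  16 232]
[236.9 262.4] [228 254  19  18 192]
```

Call:
{"method": "step_arm", "body": {
  "jaw": 1,
  "steps": [
    [0, -0.67, 0.67, 0],
    [0, -0.67, 0.67, 0],
    [0, -0.67, 0.67, 0],
    [0, -0.67, 0.67, 0],
    [0, -0.67, 0.67, 0],
    [0, -0.67, 0.67, 0],
    [0, -0.67, 0.67, 0],
    [0, -0.67, 0.67, 0],
    [0, -0.67, 0.67, 0],
    [0, -0.67, 0.67, 0],
    [0, -0.67, 0.67, 0],
    [0, -0.67, 0.67, 0],
    [0, -0.67, 0.67, 0],
    [0, -0.67, 0.67, 0]
  ]
}}

```text
t: 1.85
eef_pos: [494.4, -16.2, 214.5]
tcp_rot: [2.878, 1.571, 2.527]
ft_force: [0.3, 0.7, 0.2]
opening: 0.004
```

Call:
{"method": "step_arm", "body": {
  "steps": [
    [0, 0, 0, 1],
    [0, 0, 0, 1],
    [0, 0, 0, 1],
    [0, 0, 0, 1],
    [0, 0, 0, 1],
    [0, 0, 0, 1],
    [0, 0, 0, 1],
    [0, 0, 0, 1],
    [0, 0, 0, 1],
    [0, 0, 0, 1],
    [0, 0, 0, 1],
    [0, 0, 0, 1],
    [0, 0, 0, 1],
    [0, 0, 0, 1],
    [0, 0, 0, 1],
    [0, 0, 0, 1],
    [0, 0, 0, 1],
    [0, 0, 0, 1],
    [0, 0, 0, 0.5]
  ]
}}

```text
t: 4.22
eef_pos: [493.9, -14.6, 214.4]
tcp_rot: [-0.541, 1.57, 2.805]
ft_force: [-0.4, 0.1, -0.7]
opening: 0.004
```

```bash
python3 - <<'E'
from h import *
need([491.6,-16.5,86],-78); print(state()['opening'])
cv2.imwrite('pics/top1.png',read_camera('top')[:,:,::-1]);cv2.imwrite('pics/side1.png',read_camera('side')[:,:,::-1])
E
```

```text
t 4.225 pos [493.9 -14.6 214.4] yaz -78.3 j [-0.16  0.31  1.87  0.    0.96  1.2 ] shift [2.568 0.028 0.051] turn -0.04 F [-0.4  0.1 -0.7]
0.004262971793926493
```

View pics/side1.png

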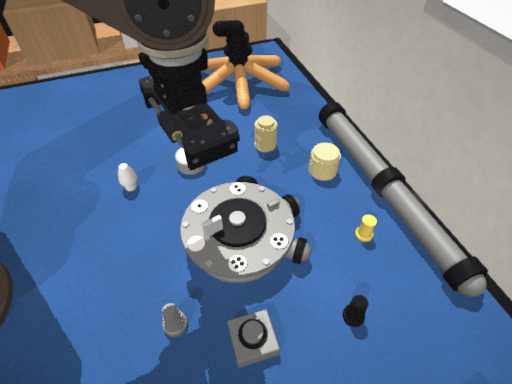

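```bash
python3 - <<'E'
from h import *
for z in(214,233,292):print(proj('side',[494,-15,z]),proj('top',[494,-15,z]))
im=cv2.imread('pics/side1.png');cv2.imwrite('pics/s1c.png',cv2.resize(im[0:270,120:320],None,fx=2.2,fy=2.2))
E
```

```text
[195.40831744 165.29787068] [258.26717366 231.20630715]
[193.86597859 156.5887387 ] [258.28387961 229.7488362 ]
[188.5327146  126.47337198] [258.34165991 224.70793005]
```

View pics/top1.png

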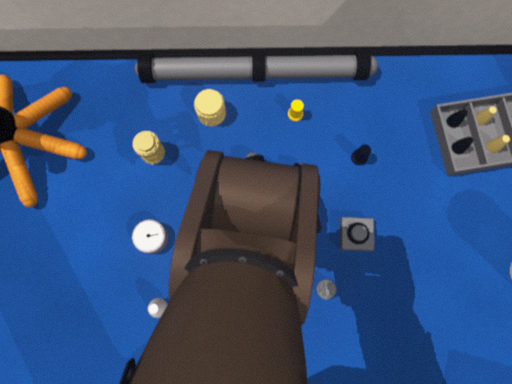

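View pics/s1c.png

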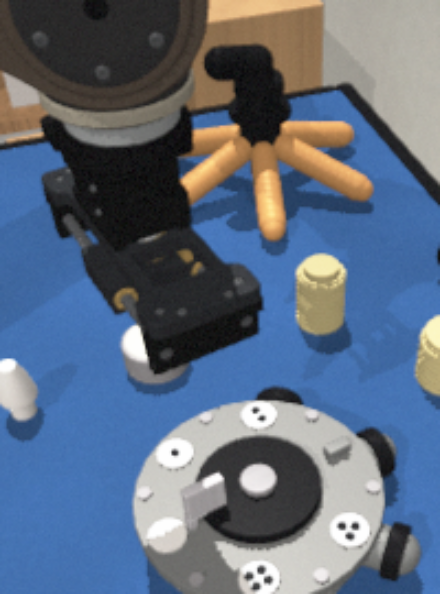

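Call:
{"method": "step_arm", "body": {
  "steps": [
    [0.5, 0, 0, 0],
    [0.5, 0, 0, 0],
    [0.5, 0, 0, 0],
    [0.5, 0, 0, 0],
    [0.3, 0, 0, 0],
    [0.15, 0, 0, 0],
    [0.1, 0, 0, 0],
    [0, 0, 0, 0]
  ]
}}

```text
t: 5.32
eef_pos: [494.1, -14.6, 87.2]
tcp_rot: [-2.966, 1.571, 0.383]
ft_force: [-0.1, 1.1, -0.4]
opening: 0.01
```

```bash
python3 - <<'E'
from h import *
need([491.6,-16.5,86],-78)
im=cv2.cvtColor(read_camera('side'),4)
cv2.imwrite('pics/s2c.png',cv2.resize(im[100:300,120:320],None,fx=3,fy=3))
E
```

```text
t 5.325 pos [494.1 -14.6  87.2] yaz -78.1 j [-0.16  0.49  2.    0.    0.64  1.2 ] shift [0.025 0.026 0.057] turn -0.01 F [-0.1  1.1 -0.4]
```

View pics/s2c.png

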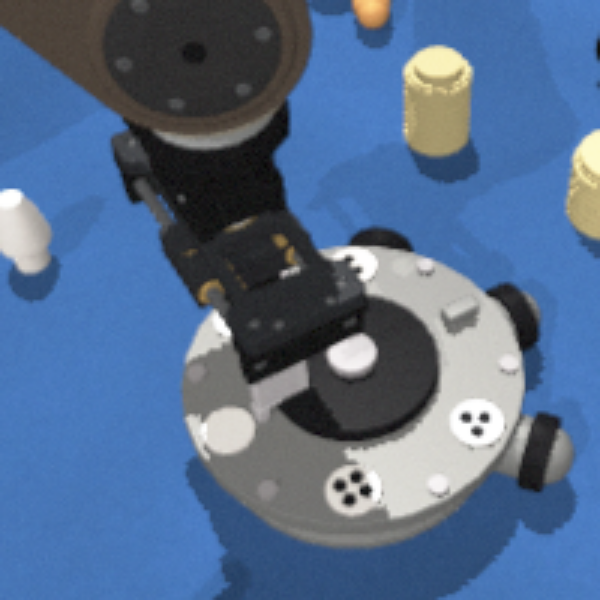

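Call:
{"method": "step_arm", "body": {
  "steps": [
    [0, 0.04, 0.02, 0],
    [0, 0.04, 0.02, 0],
    [0, 0.04, 0, 0],
    [0, 0.04, 0, 0],
    [0, 0.04, 0, 0]
  ]
}}

```text
t: 6.0
eef_pos: [494.2, -25.0, 87.1]
tcp_rot: [-2.689, 1.571, 0.66]
ft_force: [-0.7, 0.3, 0.3]
opening: 0.004
```

Call:
{"method": "step_arm", "body": {
  "steps": [
    [0, 0.073, 0.024, -0.5],
    [0, 0.073, 0.024, -0.5],
    [0, 0.073, 0.024, -0.5],
    [0, 0.073, 0.024, -0.5],
    [0, 0.073, 0.024, -0.5]
  ]
}}

```text
t: 6.62
eef_pos: [494.1, -43.8, 87.0]
tcp_rot: [-0.994, 1.569, 2.706]
ft_force: [-2.6, 1.9, 0.4]
opening: 0.009
```

```bash
cat >> h.py <<'E'
def rel(c=(551,-32.5)):
    s,M=tool(); y=M[:2,1];z=M[:2,2]; d=s['eef_pos'][:2]-np.array(c)
    a=np.degrees(np.arctan2(y[1],y[0]))
    print('t',s['t'],'pos',s['eef_pos'].round(1),'yaz',a.round(2),'tool-frame: tang',(d@y).round(1),'rad',(d@z).round(1),'F tang/rad',(s['ft_force'][:2]@y).round(1),(s['ft_force'][:2]@z).round(1), 'Fz',s['ft_force'][2].round(1),'j6',s['joints'][5].round(2))
E
python3 - <<'E'
from h import *
rel()
im=cv2.cvtColor(read_camera('side'),4)
cv2.imwrite('pics/s3c.png',cv2.resize(im[100:300,120:320],None,fx=3,fy=3))
E
```

```text
t 6.625 pos [494.1 -43.8  87. ] yaz -57.97 tool-frame: tang -20.6 rad 54.2 F tang/rad -3.0 1.2 Fz 0.4 j6 0.79
```

View pics/s3c.png

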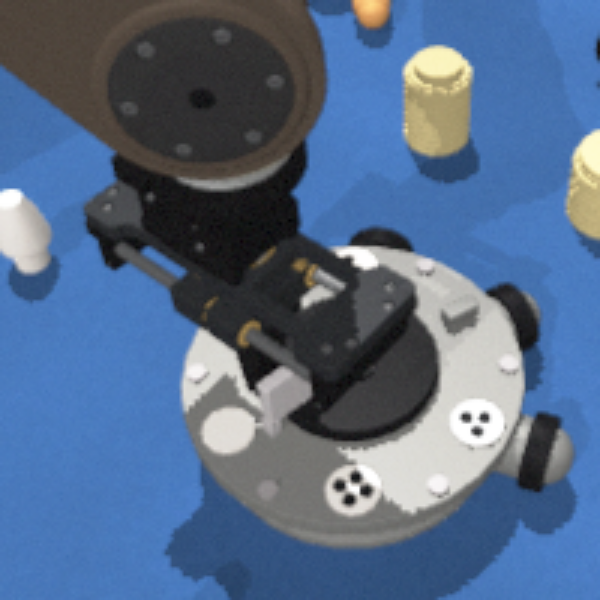

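Call:
{"method": "step_arm", "body": {
  "steps": [
    [0, 0.075, 0.027, -0.5],
    [0, 0.075, 0.027, -0.5],
    [0, 0.075, 0.027, -0.5],
    [0, 0.075, 0.027, -0.5],
    [0, 0.075, 0.027, -0.5],
    [0, 0.075, 0.027, -0.5],
    [0, 0.075, 0.027, -0.5],
    [0, 0.075, 0.027, -0.5],
    [0, 0.075, 0.027, -0.5],
    [0, 0.075, 0.027, -0.5]
  ]
}}

```text
t: 7.92
eef_pos: [513.5, -77.7, 86.9]
tcp_rot: [-1.471, 1.569, 2.927]
ft_force: [-3.6, -1.2, -0.8]
opening: 0.004
```

```bash
python3 - <<'E'
from h import *
rel()
im=cv2.cvtColor(read_camera('side'),4)
cv2.imwrite('pics/s4c.png',cv2.resize(im[100:300,120:320],None,fx=3,fy=3))
E
```

```text
t 7.925 pos [513.5 -77.7  86.9] yaz -18.04 tool-frame: tang -21.6 rad 54.6 F tang/rad -3.0 2.2 Fz -0.8 j6 0.04
```

View pics/s4c.png

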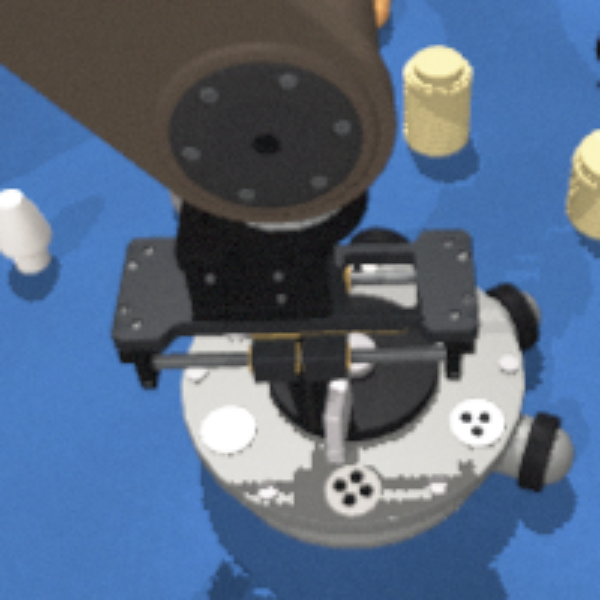

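Call:
{"method": "step_arm", "body": {
  "steps": [
    [0, 0.075, 0.028, -0.5],
    [0, 0.075, 0.028, -0.5],
    [0, 0.075, 0.028, -0.5],
    [0, 0.075, 0.028, -0.5],
    [0, 0.075, 0.028, -0.5],
    [0, 0.075, 0.028, -0.5],
    [0, 0.075, 0.028, -0.5],
    [0, 0.075, 0.028, -0.5],
    [0, 0.075, 0.028, -0.5],
    [0, 0.075, 0.028, -0.5],
    [0, 0.075, 0.028, -0.5],
    [0, 0.075, 0.028, -0.5],
    [0, 0.075, 0.028, -0.5],
    [0, 0, 0, 0]
  ]
}}

```text
t: 9.72
eef_pos: [563.0, -90.4, 87.0]
tcp_rot: [0.956, 1.571, -0.025]
ft_force: [0.4, -1.2, 0.1]
opening: 0.002
```

```bash
python3 - <<'E'
from h import *
rel()
im=cv2.cvtColor(read_camera('side'),4);cv2.imwrite('pics/side5.png',im)
cv2.imwrite('pics/s5c.png',cv2.resize(im[150:290,190:330],None,fx=4,fy=4,interpolation=2))
im=cv2.cvtColor(read_camera('top'),4);cv2.imwrite('pics/top5.png',im)
cv2.imwrite('pics/t5c.png',cv2.resize(im[145:275,200:330],None,fx=4,fy=4,interpolation=2))
E
```

```text
t 9.725 pos [563.  -90.4  87. ] yaz 33.79 tool-frame: tang -22.2 rad 54.8 F tang/rad -0.4 1.2 Fz 0.1 j6 -0.86
```

View pics/s5c.png

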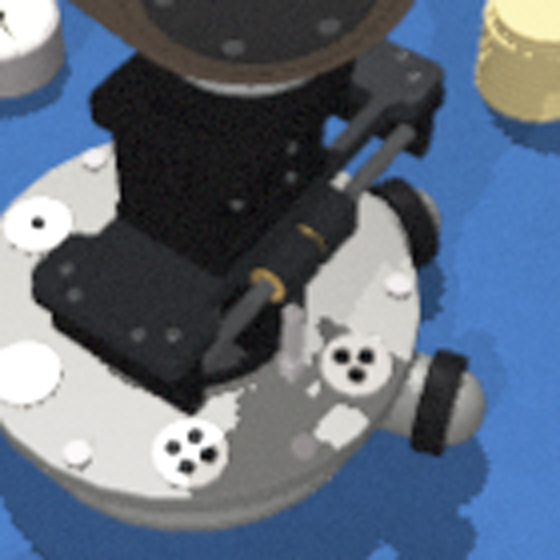

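View pics/t5c.png

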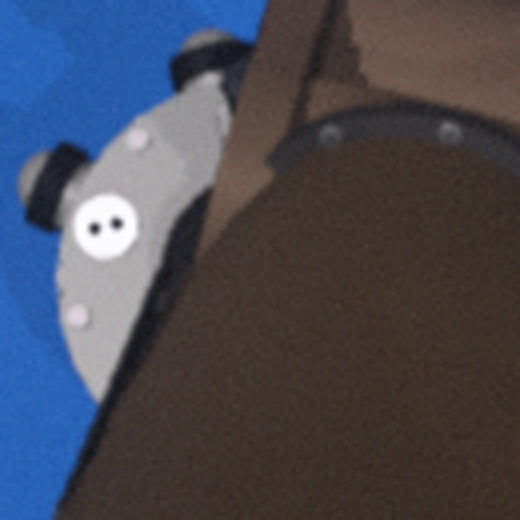

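Call:
{"method": "step_arm", "body": {
  "steps": [
    [0, 0.038, 0.014, -0.25],
    [0, 0.038, 0.014, -0.25],
    [0, 0, 0, 0],
    [0, -0.2, 0, 0],
    [0, -0.2, 0, 0],
    [-0.8, 0, 0, 0],
    [-0.8, 0, 0, 0],
    [-0.8, 0, 0, 0],
    [0, -0.8, -0.6, 0],
    [0, -0.8, -0.6, 0],
    [0, -0.8, -0.6, 0],
    [0, -0.8, -0.6, 0],
    [0, 0, 0, 0]
  ]
}}

```text
t: 11.45
eef_pos: [348.3, -105.0, 207.4]
tcp_rot: [2.057, 1.571, 1.146]
ft_force: [0.2, 0.3, 0.0]
opening: 0.006
```

```bash
python3 - <<'E'
from h import *
rel()
im=cv2.cvtColor(read_camera('side'),4);cv2.imwrite('pics/side6.png',im)
cv2.imwrite('pics/s6c.png',cv2.resize(im[150:290,170:310],None,fx=4,fy=4,interpolation=2))
im=cv2.cvtColor(read_camera('top'),4);cv2.imwrite('pics/top6.png',im)
cv2.imwrite('pics/t6c.png',cv2.resize(im[145:275,200:330],None,fx=4,fy=4,interpolation=2))
E
```

```text
t 11.45 pos [ 348.3 -105.   207.4] yaz 37.79 tool-frame: tang -204.6 rad -67.0 F tang/rad 0.3 -0.1 Fz 0.0 j6 -1.13
```

View pics/s6c.png

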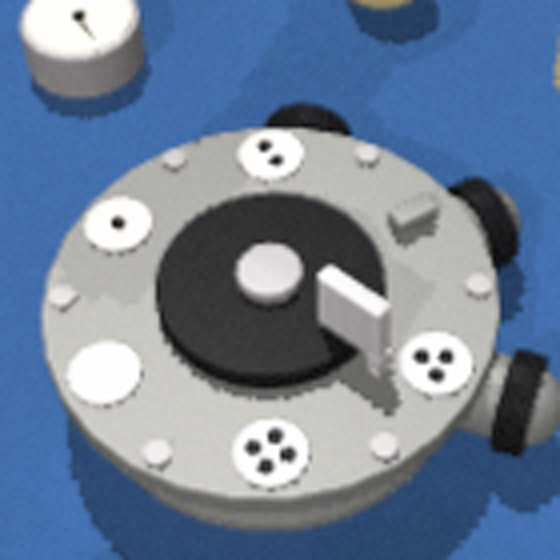

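View pics/top6.png

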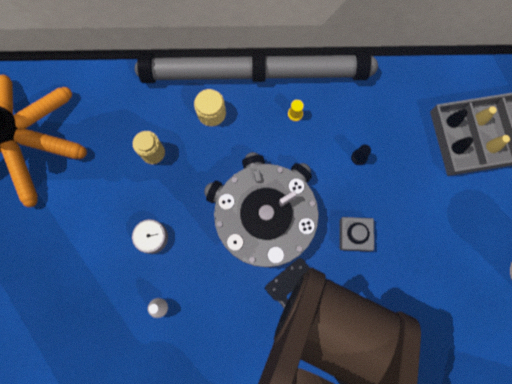

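```bash
cat >> h.py <<'E'
def tabmeas(f):
    im=cv2.imread(f); res=[]
    cen=[(275.3,254.8),(306.1,225.6),(295.8,185.6),(225.8,201.2),(234.4,241.8)]
    c=np.array([551,-31.5]); 
    g=im.min(2).astype(float)
    for th in (130,150,165):
        m=np.zeros(g.shape,np.uint8)
        for v in range(g.shape[0]):
            for u in range(g.shape[1]):
                if g[v,u]>th and 160<v<265 and 210<u<325:
                    p=ray('top',u,v,107)[:2]-c; r=np.hypot(*p)
                    if 28<r<76: m[v,u]=1
        k,l,st,ce=cv2.connectedComponentsWithStats(m)
        for i in range(1,k):
            if st[i][4]>30:
                ys,xs=np.where(l==i);w=g[ys,xs]; Q=np.array([ray('top',x,y,107)[:2] for x,y in zip(xs,ys)])
                vx,vy,*_=cv2.fitLine(Q.astype(np.float32),2,0,.01,.01).ravel()
                d=Q.mean(0)-c; print(th,len(Q),'px',ce[i].round(1),'xy',Q.mean(0).round(1),'r',np.hypot(*d).round(1),'pos-ang',np.degrees(np.arctan2(d[1],d[0])).round(1),'line-ang',np.degrees(np.arctan2(vy,vx)).round(1))
E
python3 - <<'E'
from h import *
for f in('pics/top0.png','pics/top6.png'):tabmeas(f)
im=cv2.imread('pics/top6.png');cv2.imwrite('pics/t6d.png',cv2.resize(im[170:235,240:325],None,fx=9,fy=9,interpolation=cv2.INTER_CUBIC))
E
```

```text
Traceback (most recent call last):
  File "h.py", line 33, in tabmeas
    p=ray('top',u,v,107)[:2]-c; r=np.hypot(*p)
      ~~~^^^^^^^^^^^^^^^
  File "h.py", line 5, in ray
    c=camera_info(n); d=R.from_euler('xyz',c['attitude']).as_matrix()@np.linalg.inv(c['mtx'])@[u,v,1]
ValueError: time passes only in moves, steps and waits
```

Too many calls to camera_info; cache it.

```bash
sed -i 's/^from cell import \*/from cell import *\nimport functools\ncamera_info=functools.lru_cache(None)(camera_info)/' h.py
python3 - <<'E'
from h import *
for f in('pics/top0.png','pics/top6.png'):tabmeas(f)
im=cv2.imread('pics/top6.png');cv2.imwrite('pics/t6d.png',cv2.resize(im[170:235,240:325],None,fx=9,fy=9,interpolation=cv2.INTER_CUBIC))
print(state()['t'])
E
```

```text
130 661 px [242.5 219.2] xy [532.7  15.8] r 50.8 pos-ang 111.2 line-ang 18.0
130 84 px [292.5 188.7] xy [593.1 -85.8] r 68.7 pos-ang -52.2 line-ang 37.4
130 47 px [299.5 222.9] xy [523.3 -97.5] r 71.6 pos-ang -112.7 line-ang -21.8
130 89 px [272.1 234.7] xy [500.6 -42.5] r 51.6 pos-ang -167.7 line-ang 12.7
130 31 px [289.9 235.8] xy [497.9 -77.6] r 70.3 pos-ang -139.0 line-ang -53.1
150 70 px [292.7 188.6] xy [593.4 -86.1] r 69.1 pos-ang -52.2 line-ang 39.1
150 49 px [231.4 202.1] xy [567.3  37.7] r 71.1 pos-ang 76.8 line-ang -13.2
150 31 px [300.3 223.1] xy [522.9 -99. ] r 73.2 pos-ang -112.6 line-ang -21.9
150 78 px [272.  234.5] xy [500.9 -42.4] r 51.2 pos-ang -167.7 line-ang 12.0
165 60 px [292.9 188.6] xy [593.3 -86.6] r 69.5 pos-ang -52.5 line-ang 38.6
165 41 px [231.1 202. ] xy [567.5  38.2] r 71.6 pos-ang 76.7 line-ang -12.5
165 71 px [272.  234.3] xy [501.5 -42.3] r 50.7 pos-ang -167.6 line-ang 12.4
130 319 px [282.5 186.2] xy [598.6 -65.6] r 58.5 pos-ang -35.6 line-ang 49.5
130 365 px [239.7 193.6] xy [584.6  20.9] r 62.2 pos-ang 57.3 line-ang -31.1
130 501 px [285.1 231. ] xy [507.7 -68.6] r 57.0 pos-ang -139.4 line-ang -49.1
130 106 px [237.5 227.9] xy [515.2  25.8] r 67.5 pos-ang 122.0 line-ang 29.0
150 144 px [289.7 192.9] xy [584.6 -79.8] r 58.9 pos-ang -55.2 line-ang -37.9
150 52 px [231.4 202. ] xy [567.6  37.6] r 71.1 pos-ang 76.5 line-ang -12.9
150 34 px [300.1 223.2] xy [522.7 -98.7] r 72.9 pos-ang -112.8 line-ang -22.6
165 127 px [289.9 193. ] xy [584.3 -80.4] r 59.1 pos-ang -55.7 line-ang -39.6
165 44 px [231.2 202.1] xy [567.4  38.1] r 71.5 pos-ang 76.8 line-ang -11.6
11.55
```

View pics/t6d.png

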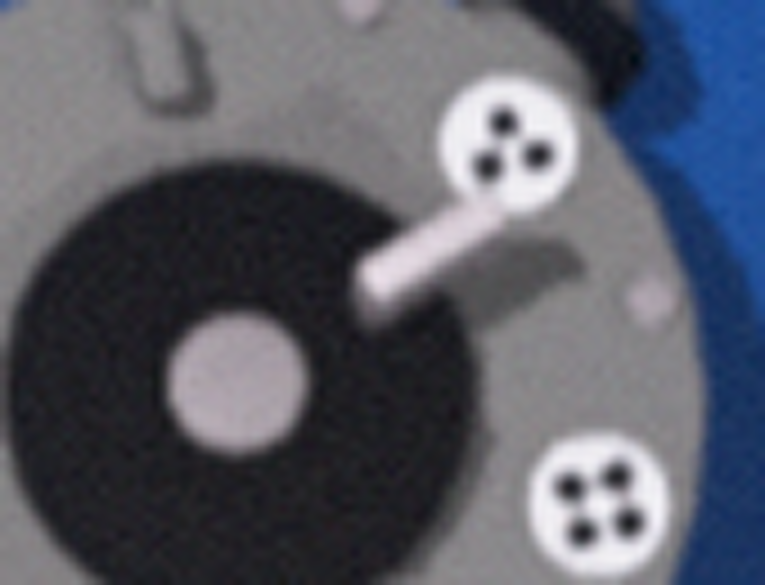

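```bash
cat >> h.py <<'E'
def tab2(f,half=True):
    im=cv2.imread(f).astype(float); g=im.min(2); c=np.array([551,-31.5]); Q=[]
    for v in range(170,235):
        for u in range(262,312):
            q=ray('top',u,v,107)[:2]; p=ray('top',u,v,63)[:2]-ray('top',295.8,185.6,63)[:2]
            d=q-c; ang=np.degrees(np.arctan2(d[1],d[0]))
            if g[v,u]>140 and np.hypot(*p)>18.5 and 30<np.hypot(*d)<72 and -95<ang<-20: Q.append((*q,u,v))
    Q=np.array(Q); m=cv2.fitLine(Q[:,:2].astype(np.float32),cv2.DIST_HUBER,0,.01,.01).ravel(); d=Q[:,:2].mean(0)-c
    print(len(Q),Q.mean(0).round(1),'r',np.hypot(*d).round(1),'pos-ang',np.degrees(np.arctan2(d[1],d[0])).round(1),'line',np.degrees(np.arctan2(m[1],m[0])).round(1), 'want -48')
E
python3 - <<'E'
from h import *
tab2('pics/top6.png')
c=np.array([551,-31.5])
a=ray('top',240+372/9-.4,170+277/9-.4,107)[:2];b=ray('top',240+497/9-.4,170+213/9-.4,107)[:2]
print(a,b,np.hypot(*(a-c)),np.hypot(*(b-c)),np.degrees(np.arctan2(*(b-a)[::-1])),np.degrees(np.arctan2(*((a+b)/2-c)[::-1])))
# side: tab top corners in crop (x4, offset 170,150)
for P in [((322,277),(385,312)),((330,270),(380,300))]:
    q=[ray('side',170+u/4-.4,150+v/4-.4,107)[:2] for u,v in P]; print(q,np.degrees(np.arctan2(*(q[1]-q[0])[::-1])))
E
```

```text
77 [575.5 -73.5 286.7 197.4] r 48.6 pos-ang -59.8 line -61.8 want -48
[569.41025237 -61.78545035] [583.62506791 -90.15605247] 35.44214856654119 67.11875704297906 -63.38728394691228 -60.152463677178254
[array([566.16553876, -69.66946673]), array([585.52845812, -97.03875563])] -54.721782660825276
[array([570.81913075, -67.22749794]), array([585.80433477, -90.28599979])] -56.981062461344706
```

Call:
{"method": "step_arm", "body": {
  "steps": [
    [0, 0.8, 0.6, 0],
    [0, 0.8, 0.6, 0],
    [0, 0.8, 0.6, 0],
    [0, 0.8, 0.6, 0],
    [0.8, 0, 0, 0],
    [0.8, 0, 0, 0],
    [0.8, 0, 0, 0],
    [0, 0.15, 0, 0],
    [0, 0.15, 0, 0],
    [0, 0, 0, 0]
  ]
}}

```text
t: 12.8
eef_pos: [564.3, -92.1, 88.6]
tcp_rot: [0.674, 1.568, -0.234]
ft_force: [0.1, -0.3, 0.2]
opening: 0.002
```

```bash
python3 - <<'E'
from h import *
rel()
c=np.array([551,-31.5])
for a in(-60,-54,-48):
    u=np.array([np.cos(np.radians(a)),np.sin(np.radians(a))]);print(a,[proj(n,[*(c+r*u),107]).round(1) for n in('top','side') for r in(33,69)])
E
```

```text
t 12.8 pos [564.3 -92.1  88.6] yaz 37.95 tool-frame: tang -26.2 rad 55.2 F tang/rad -0.1 0.3 Fz 0.2 j6 -0.94
-60 [array([280.1, 201.3]), array([295.3, 192.4]), array([249. , 214.6]), array([264.6, 225.1])]
-54 [array([279.1, 199.9]), array([293.3, 189.5]), array([250.2, 213.4]), array([267. , 222.4])]
-48 [array([278. , 198.6]), array([291. , 186.8]), array([251.2, 212.1]), array([269.1, 219.6])]
```

Call:
{"method": "step_arm", "body": {
  "steps": [
    [0, 0.05, 0, 0],
    [0, 0.04, 0, 0],
    [0, 0.038, 0.014, -0.25],
    [0, 0.038, 0.014, -0.25],
    [0, 0.038, 0.014, -0.25],
    [0, 0.038, 0.014, -0.25],
    [0, 0, 0, 0],
    [0, -0.2, 0, 0],
    [0, -0.2, 0, 0],
    [-0.8, 0, 0, 0],
    [-0.8, 0, 0, 0],
    [-0.8, 0, 0, 0],
    [0, -0.8, -0.6, 0],
    [0, -0.8, -0.6, 0],
    [0, -0.8, -0.6, 0],
    [0, -0.8, -0.6, 0],
    [0, 0, 0, 0]
  ]
}}

```text
t: 14.92
eef_pos: [359.9, -132.7, 207.3]
tcp_rot: [2.9, 1.571, 2.128]
ft_force: [0.8, 0.4, -0.2]
opening: 0.007
```

```bash
python3 - <<'E'
from h import *
rel()
s=cv2.cvtColor(read_camera('side'),4);cv2.imwrite('pics/side7.png',s)
t=cv2.cvtColor(read_camera('top'),4);cv2.imwrite('pics/top7.png',t)
a=cv2.resize(t[170:230,245:320],None,fx=5,fy=5,interpolation=cv2.INTER_CUBIC);b=cv2.resize(s[195:255,220:295],None,fx=5,fy=5,interpolation=cv2.INTER_CUBIC)
cv2.imwrite('pics/c7.png',np.hstack([a,b]))
tab2('pics/top7.png')
E
```

```text
t 14.925 pos [ 359.9 -132.7  207.3] yaz 45.75 tool-frame: tang -205.1 rad -67.0 F tang/rad 0.8 0.3 Fz -0.2 j6 -1.32
69 [580.1 -68.6 284.2 195.1] r 47.1 pos-ang -51.8 line -49.8 want -48
```

View pics/c7.png

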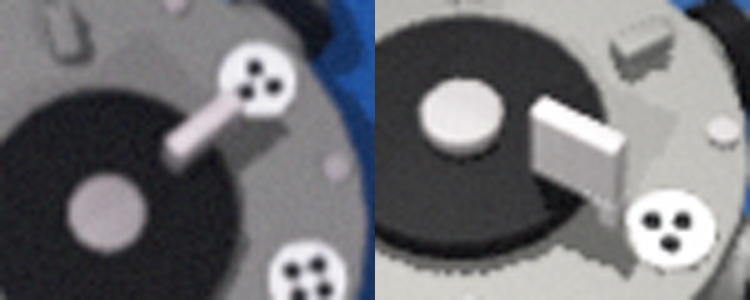

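```bash
cat >> h.py <<'E'
def side(f,box):
    im=cv2.imread(f); u0,v0,u1,v1=box
    for th in(205,215,225):
        m=(im.min(2)[v0:v1,u0:u1]>th).astype(np.uint8); k,l,st,ce=cv2.connectedComponentsWithStats(m)
        if k<2: continue
        i=1+np.argmax(st[1:,4]); ys,xs=np.where(l==i)
        Q=np.array([ray('side',x+u0-.8,y+v0-2.2,107)[:2] for x,y in zip(xs,ys)]); L=cv2.fitLine(Q.astype(np.float32),2,0,.01,.01).ravel(); d=Q.mean(0)-[551,-31.5]
        print('side',th,len(Q),xs.min()+u0,xs.max()+u0,ys.min()+v0,ys.max()+v0,'r',np.hypot(*d).round(1),'pos',np.degrees(np.arctan2(d[1],d[0])).round(1),'line',np.degrees(np.arctan2(L[1],L[0])).round(1))
E
python3 - <<'E'
from h import *
side('pics/side0.png',(201,214,226,236))
side('pics/side6.png',(245,212,272,236))
side('pics/side7.png',(248,210,274,232))
t=cv2.imread('pics/side0.png');print(t.min(2)[213:236:1,200:226])
E
```

```text
side 205 74 203 220 215 225 r 51.4 pos -166.9 line 11.5
side 215 71 203 220 215 225 r 52.0 pos -167.0 line 12.1
side 225 69 203 220 215 225 r 52.2 pos -166.9 line 12.2
side 205 79 250 266 217 228 r 51.8 pos -60.1 line -59.1
side 215 74 250 266 217 228 r 52.0 pos -60.1 line -59.5
side 225 70 250 266 217 228 r 51.4 pos -60.0 line -59.2
side 205 82 252 269 215 225 r 52.2 pos -52.3 line -50.6
side 215 78 252 269 215 225 r 51.9 pos -52.2 line -50.5
side 225 71 252 268 215 224 r 51.5 pos -52.1 line -52.6
[[132 167 160 168 180 177 182 182 178 181 154  54  47  50  46  49  49  49
   46  48  48  49  45  49  50  50]
 [167 181 180 180 183 179 181 182 178 172 131  47  46  46  49  45  49  45
   74  97  48  50  48  47  43  43]
 [179 182 180 181 180 181 181 176 180 163  88  45  51  51  47  71 112 172
  228 210 101  48  44  47  51  43]
 [181 178 180 179 179 181 182 183 172 134  54  51  47  70 110 175 229 236
  245 245 220  84  45  48  46  48]
 [181 184 182 181 181 180 179 180 162 104  51  72 113 180 234 239 247 247
  249 249 242 165  49  46  47  47]
 [182 183 183 179 181 180 179 180 158  87 114 174 2
[... 1211 characters left out ...]
35 135 134
  132 134 128  94  80  53  52  53]
 [182 184 180 157 140 149 139 135 135 135 135 136 135 137 133 136 135 131
  124  93  73  38  23  38  55  51]
 [182 184 182 168 138 147 138 136 137 137 137 135 135 135 134 134 124  93
   73  41  24  18  17  32  54  53]
 [184 185 183 173 142 144 138 136 134 133 136 136 135 135 125  95  75  43
   25  22  14  21  16  24  41  54]
 [183 184 184 174 144 139 144 135 134 137 138 135 139 132  78  41  28  18
   16  24  19  22  21  22  35  52]
 [180 181 185 187 172 139 147 137 135 136 139 139 103  76  25  26  19  21
   24  19  15  24  21  21  34  51]
 [178 175 183 178 157 141 150 136 140 150 156 144  63  11  14  21  24  10
   18  20  19  25  20  21  36  55]]
```

Call:
{"method": "step_arm", "body": {
  "steps": [
    [0, 0.8, 0.6, 0],
    [0, 0.8, 0.6, 0],
    [0, 0.8, 0.6, 0],
    [0, 0.8, 0.6, 0],
    [0.8, 0, 0, 0],
    [0.8, 0, 0, 0],
    [0.8, 0, 0, 0],
    [0, 0.15, 0, 0],
    [0, 0.15, 0, 0],
    [0, 0, 0, 0]
  ]
}}

```text
t: 16.27
eef_pos: [571.9, -89.9, 88.7]
tcp_rot: [0.547, 1.568, -0.222]
ft_force: [0.0, -0.8, 0.3]
opening: 0.003
```

```bash
python3 - <<'E'
from h import *
rel()
E
```

```text
t 16.275 pos [571.9 -89.9  88.7] yaz 45.96 tool-frame: tang -26.7 rad 55.0 F tang/rad -0.6 0.6 Fz 0.3 j6 -1.07
```

Call:
{"method": "step_arm", "body": {
  "steps": [
    [0, 0.05, 0, 0],
    [0, 0.05, 0, 0],
    [0, 0.025, 0.01, -0.16],
    [0, 0.025, 0.009, -0.16],
    [0, 0.025, 0.009, -0.16],
    [0, 0, 0, 0],
    [0, -0.2, 0, 0],
    [0, -0.2, 0, 0],
    [-0.8, 0, 0, 0],
    [-0.8, 0, 0, 0],
    [-0.8, 0, 0, 0],
    [0, -0.8, -0.6, 0],
    [0, -0.8, -0.6, 0],
    [0, -0.8, -0.6, 0],
    [0, -0.8, -0.6, 0],
    [0, 0, 0, 0]
  ]
}}

```text
t: 18.27
eef_pos: [367.1, -145.1, 207.3]
tcp_rot: [3.067, 1.571, 2.362]
ft_force: [0.3, -0.0, 0.7]
opening: 0.001
```

```bash
python3 - <<'E'
from h import *
rel()
s=cv2.cvtColor(read_camera('side'),4);cv2.imwrite('pics/side8.png',s)
t=cv2.cvtColor(read_camera('top'),4);cv2.imwrite('pics/top8.png',t)
a=cv2.resize(t[170:230,245:320],None,fx=5,fy=5,interpolation=cv2.INTER_CUBIC);b=cv2.resize(s[195:255,220:295],None,fx=5,fy=5,interpolation=cv2.INTER_CUBIC)
cv2.imwrite('pics/c8.png',np.hstack([a,b]))
tab2('pics/top8.png')
side('pics/side8.png',(248,210,274,228))
E
```

```text
t 18.275 pos [ 367.1 -145.1  207.3] yaz 49.59 tool-frame: tang -205.0 rad -67.0 F tang/rad 0.2 0.2 Fz 0.7 j6 -1.41
68 [582.9 -66.7 283.2 193.8] r 47.6 pos-ang -47.8 line -45.0 want -48
side 205 83 252 270 214 223 r 52.2 pos -48.4 line -47.0
side 215 82 252 270 214 223 r 52.1 pos -48.5 line -47.5
side 225 72 252 270 214 223 r 51.5 pos -48.4 line -47.5
```

View pics/c8.png

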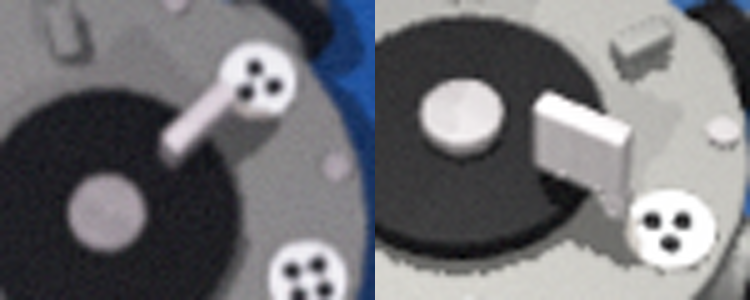

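```bash
python3 - <<'E'
from h import *
print(ray('side',251.4,328.1,46))
im=cv2.imread('pics/top8.png');g=im[210:258,330:385]
cv2.imwrite('pics/b.png',cv2.resize(g,None,fx=10,fy=10,interpolation=cv2.INTER_CUBIC))
m=(im.max(2)<60).astype(np.uint8);m[:, :330]=0;m[:,385:]=0;m[:210]=0;m[260:]=0
cs,_=cv2.findContours(m,cv2.RETR_EXTERNAL,2)
for c in cs:
    if len(c)>10:
        e=cv2.minEnclosingCircle(c);print(e, ray('top',*e[0],42))
need([509,-231,150],49.6)
E
```

```text
[ 510.25334488 -230.84975355   46.        ]
((352.0, 258.5), 13.009712219238281) [ 455.85942812 -211.62477979   42.        ]
((358.0, 233.0), 10.816754341125488) [ 509.40125332 -227.68098905   42.        ]
t 18.375 pos [ 369.9 -145.3  207.5] yaz 49.7 j [-0.54  0.18  2.09  0.    0.88 -1.41] shift [1.154 0.495 3.228] turn 0.01 F [ 0.5 -0.7 -0.7]
```

View pics/b.png

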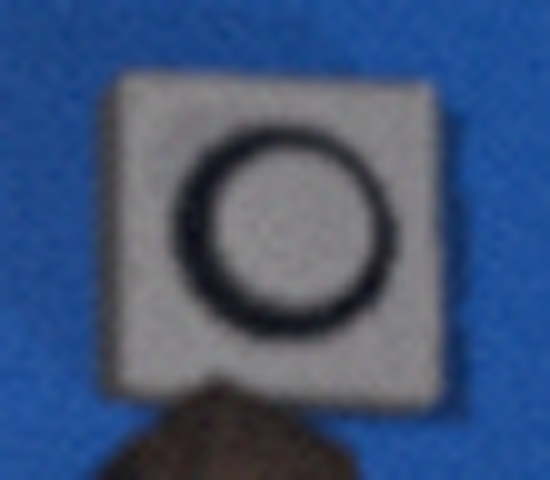

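Call:
{"method": "step_arm", "body": {
  "steps": [
    [0, 0.106, 0.648, 0],
    [0, 0.106, 0.648, 0],
    [0, 0.106, 0.648, 0],
    [0, 0.106, 0.648, 0],
    [0, 0.106, 0.648, 0],
    [0, 0, 0, 0],
    [0.6, 0, 0, 0],
    [0.6, 0, 0, 0],
    [0.6, 0, 0, 0],
    [0.6, 0, 0, 0],
    [0.4, 0, 0, 0],
    [0.1, 0, 0, 0],
    [0, 0, 0, 0]
  ]
}}

```text
t: 20.0
eef_pos: [510.6, -229.0, 62.3]
tcp_rot: [2.284, 1.571, 1.582]
ft_force: [0.2, 0.4, -0.3]
opening: 0.005
```

```bash
python3 - <<'E'
from h import *
need([510.5,-230,47],49.6)
s=cv2.cvtColor(read_camera('side'),4)
cv2.imwrite('pics/s9.png',cv2.resize(s[220:384,140:340],None,fx=3,fy=3))
E
```

```text
t 20.0 pos [ 510.6 -229.    62.3] yaz 49.8 j [-0.54  0.6   1.86  0.    0.68 -1.41] shift [ 0.306 -0.016  0.011] turn 0.02 F [ 0.2  0.4 -0.3]
```

View pics/s9.png

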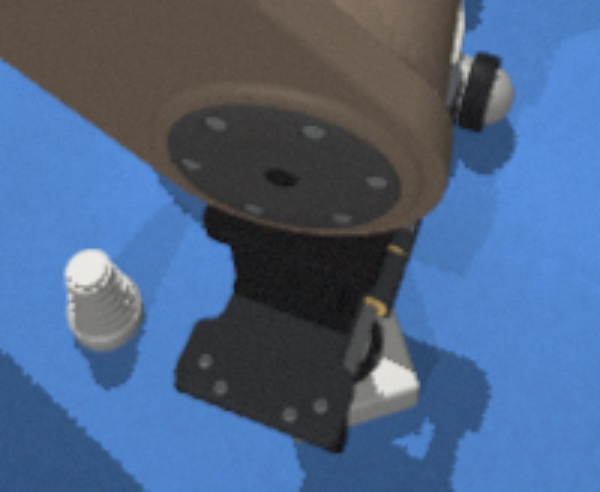

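Call:
{"method": "step_arm", "body": {
  "steps": [
    [0.1, 0, 0, 0],
    [0.1, 0, 0, 0],
    [0.08, 0, 0, 0],
    [0.04, 0, 0, 0],
    [0.04, 0, 0, 0],
    [0.02, 0, 0, 0],
    [0, 0, 0, 0],
    [0, 0, 0, 0]
  ]
}}

```text
t: 21.05
eef_pos: [510.4, -229.2, 43.2]
tcp_rot: [2.892, 1.571, 2.189]
ft_force: [-2.0, 0.5, 3.7]
opening: 0.004
```

Call:
{"method": "step_arm", "body": {
  "steps": [
    [0.02, 0, 0, 0],
    [0.02, 0, 0, 0],
    [0, 0, 0, 0],
    [0, 0, 0, 0]
  ]
}}

```text
t: 21.55
eef_pos: [510.4, -229.3, 41.1]
tcp_rot: [3.081, 1.571, 2.379]
ft_force: [-3.1, -0.1, 4.5]
opening: 0.003
```

Call:
{"method": "step_arm", "body": {
  "steps": [
    [0.02, 0, 0, 0],
    [0, 0, 0, 0],
    [0, 0, 0, 0]
  ]
}}

```text
t: 21.92
eef_pos: [510.5, -229.3, 40.3]
tcp_rot: [1.397, 1.571, 0.694]
ft_force: [-4.2, -0.0, 7.3]
opening: 0.005
```

Call:
{"method": "step_arm", "body": {
  "steps": [
    [0.02, 0, 0, 0],
    [0, 0, 0, 0],
    [0, 0, 0, 0]
  ]
}}

```text
t: 22.3
eef_pos: [510.5, -229.3, 40.1]
tcp_rot: [0.271, 1.57, -0.431]
ft_force: [-6.5, 2.9, 18.2]
opening: 0.008
```

Call:
{"method": "step_arm", "body": {
  "steps": [
    [0, 0, 0, 0],
    [-0.1, 0, 0, 0],
    [-0.1, 0, 0, 0],
    [-0.2, 0, 0, 0],
    [-0.6, 0, 0, 0],
    [-0.8, 0, 0, 0],
    [-0.8, 0, 0, 0],
    [-0.8, 0, 0, 0],
    [0, -0.1, -0.65, 0],
    [0, -0.1, -0.65, 0],
    [0, -0.1, -0.65, 0],
    [0, -0.1, -0.65, 0],
    [0, 0, 0, 0]
  ]
}}

```text
t: 23.92
eef_pos: [397.3, -159.7, 209.8]
tcp_rot: [0.422, 1.57, -0.28]
ft_force: [0.8, 0.6, -0.4]
opening: 0.005
```

```bash
python3 - <<'E'
from h import *
rel()
s=cv2.cvtColor(read_camera('side'),4);cv2.imwrite('pics/side10.png',s)
t=cv2.cvtColor(read_camera('top'),4);cv2.imwrite('pics/top10.png',t)
tab2('pics/top10.png')
side('pics/side10.png',(248,210,274,228))
k=cv2.absdiff(s,cv2.imread('pics/side0.png')).max(2)
cv2.imwrite('pics/f10.png',np.vstack([s[120:],t[:200]]))
for a in((290,340,220,290),):pass
E
```

```text
t 23.925 pos [ 397.3 -159.7  209.8] yaz 49.75 tool-frame: tang -196.5 rad -35.1 F tang/rad 1.0 0.3 Fz -0.4 j6 -1.41
70 [582.2 -67.6 283.6 194.1] r 47.7 pos-ang -49.2 line -45.3 want -48
side 205 87 252 270 214 223 r 52.3 pos -48.6 line -46.4
side 215 84 252 270 214 223 r 52.3 pos -48.4 line -46.6
side 225 82 252 270 214 223 r 52.1 pos -48.5 line -47.5
```

View pics/side10.png

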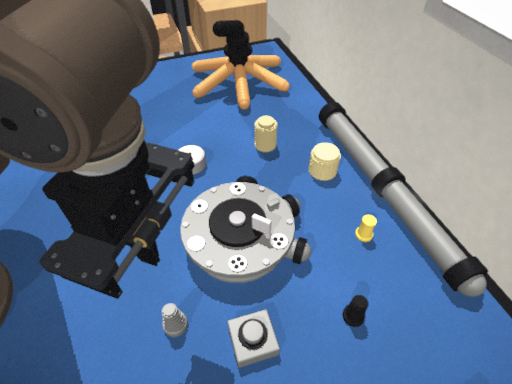

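View pics/top10.png

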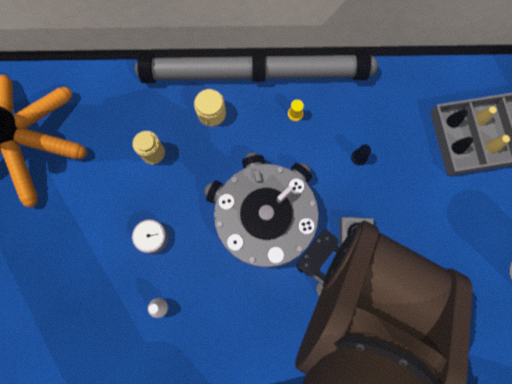

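The side picture shows the button cap up at (252,331). The tab is still at about (261,222), aimed at the three-dot plate at (279,241). The cone, black, yellow and both cream nozzles are where they started; in the top view the white one is still at (158,308). The arm is clear of everything.

```bash
python3 - <<'E'
from cell import *
print(job_done())
E
```

```text
the job is handed in; nothing more can be done
None
```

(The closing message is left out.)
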